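# Pack hat-shaped flanges head to tail in the stock tray

### The job

Pack the wide-brimmed steel flanges tightly, alternately up and down, in the black tray. Take the matching flange that stands brim-down on the bench and stand it in the tray beside the one already there, the brims side by side and almost touching. Then take the matching flange that stands brim-up and, still brim-up, set it between those two so that its neck goes down between their necks and its brim lies level on top of both; set both parts down rather than dropping them.

Things in the scene. Friction and masses are not known exactly. Their poses are not given: they have to be found in the camera images.
- tray: Black plastic tray fixed to the bench: outside 108 mm (x) by 178 mm (y), inside 100 by 170 mm, floor 3 mm thick, lip 4 mm thick with its top 8 mm above the bench. Origin: centre of its underside, on the bench, z up. The packed flange stands in its +y half, 40 to 48 mm from the centre; the empty room is the -y half.
- packed_flange: Steel hat shape: round brim 66 mm across, 6 mm thick; round neck 24 mm across, 28 mm long; 34 mm high, 0.2 kg. It stands loose in the tray, brim down, neck up. Origin at the centre of the brim's underside, z up along the neck; its top is 34 mm above the origin.
- brim_down_flange: Steel hat shape: round brim 66 mm across, 6 mm thick; round neck 24 mm across, 28 mm long; 34 mm high, 0.2 kg. On the bench, brim down, neck up. Origin: centre of the brim's underside, z up; the neck to grip spans z 6 to 34 mm. Not the other neck-up part, which is taller (50 mm) with a narrow brim (44 mm).
- brim_up_flange: Steel hat shape: round brim 66 mm across, 6 mm thick; round neck 24 mm across, 28 mm long; 34 mm high, 0.2 kg. On the bench, brim up, standing on its neck. Origin: centre of the neck's free end (lowest), z up; neck z 0 to 28 mm, brim to grip z 28 to 34 mm. Packed, its neck stands on the other two brims (origin 9 mm above the bench). Not the other brim-up part, whose brim is only 44 mm.

How it is judged (in metres and radians):
On the way:
1. the brim-down flange stands released in the tray beside the packed one, brims less than 14 mm apart (angle between each of packed_flange, brim_down_flange's own z axis and vertical below 0.12 rad and z of packed_flange in the frame of tray between 0.0015 and 0.0065 m and x of packed_flange in the frame of tray between -0.05 and 0.05 m and y of packed_flange in the frame of tray between -0.085 and 0.085 m and z of brim_down_flange in the frame of tray between 0.0015 and 0.0065 m and x of brim_down_flange in the frame of tray between -0.05 and 0.05 m and y of brim_down_flange in the frame of tray between -0.085 and 0.085 m and horizontal distance between packed_flange and brim_down_flange below 0.08 m and linear speed of brim_down_flange below 0.03 m/s and contact force between the fingers and brim_down_flange below 0.1 N), for 0.2 s.
At the end, for the whole second after the job is handed in: Both brim-down flanges stand flat (7 deg) on the tray floor, centres under 80 mm apart; the brim-up one is still brim-up, level (7 deg), neck end on their brims (6 to 12.5 mm above the tray underside), centre under 46 mm in plan from each of theirs; all at rest (angle between each of packed_flange, brim_down_flange, brim_up_flange's own z axis and vertical below 0.12 rad and z of packed_flange in the frame of tray between 0.0015 and 0.0065 m and x of packed_flange in the frame of tray between -0.05 and 0.05 m and y of packed_flange in the frame of tray between -0.085 and 0.085 m and z of brim_down_flange in the frame of tray between 0.0015 and 0.0065 m and x of brim_down_flange in the frame of tray between -0.05 and 0.05 m and y of brim_down_flange in the frame of tray between -0.085 and 0.085 m and horizontal distance between packed_flange and brim_down_flange below 0.08 m and z of brim_up_flange in the frame of tray between 0.006 and 0.0125 m and horizontal distance between brim_up_flange and packed_flange below 0.046 m and horizontal distance between brim_up_flange and brim_down_flange below 0.046 m and linear speed of each of packed_flange, brim_down_flange, brim_up_flange below 0.03 m/s); the robot touches nothing.
It fails at once if a flange is dropped: it falls freely faster than 0.7 m/s (about 25 mm of fall) ((contact force between the fingers and brim_down_flange below 0.05 N and linear speed of brim_down_flange above 0.7 m/s) or (contact force between the fingers and brim_up_flange below 0.05 N and linear speed of brim_up_flange above 0.7 m/s)).
It also fails if it takes over 56 s, if anything falls off the work surface, if the arm or the gripper's body presses on something with over 40 N, if the wrist force passes 120 N, or if a joint passes its speed limit or range.

### The arm

A 7-joint arm with a two-finger parallel gripper is mounted at the origin on the work surface. World frame = base frame: x ahead of the robot, y to its left, z up, the work surface at z = 0. Lengths are in m, angles in degrees, forces in N, time in s.
With the tool pointing down it reaches from about 0.425 to 0.875 m from the base axis. Payload 4.7 kg.
Tool frame: the origin (TCP) lies at the centre of the arm's flange, where the gripper is bolted on; the fingertips stand 182 mm ahead of it and the grasp point (between the pads) lies 164 mm ahead of it; z points along the fingers, x is the direction in which the jaws open and shut, and the axes are right-handed (so a half turn about z gives the same grasp; the last joint's range is limited). The gripper opens to 87 mm and grips with 3 to 60 N. Pads are 19 mm wide; open, the fingers measure 117 mm over their backs; the gripper's body (75 mm by 190 mm) begins 51 mm behind the grasp point.
Start: joints at [-73.161, 18.392, -4.016, 83.108, 1.295, 78.541, -3.26], TCP at [0.18, 0.625, 0.405] pointing down, gripper open.
Joint ranges: [-163.93, 163.93], [-17.29, 119.83], [-79.2, 71.16], [3.27, 140.29], [-89.18, 269.18], [5.43, 117.66], [-154.24, 154.24]. Speed limits (degrees/s): [147.25, 147.25, 180, 180, 180, 180, 180].

### API

Orientations are given as [roll, pitch, yaw] about the fixed x, y, z axes, in that order (R = Rz(yaw) Ry(pitch) Rx(roll)).
In Python, from cell import env gives the robot as it stands. The module is installed in compiled form; this text tells all that it offers.
- The arm moves only by the tool carry_out, never from a script. Its argument "increments" is a list of rows, each a list of 5 numbers: the shift along the world's x, y, z in m, then the turn about the world's z in degrees, then the gripper's target within -1 to 1 (shut at 1, half-way at 0, fully open at -1). In form: [[dx, dy, dz, spin, jaw], ...]. A call has 1 to 20 rows; each row is the pose to reach, as a shift and turn from the pose commanded when the call began; what a row does not reach only later rows make up. A row lasts 1/10 s, in which the tool goes at most 50 mm and 8.59 degrees, less where a joint would pass 70% of its speed; a pose out of reach is approached as far as the arm can. A call with a gripper value outside its range is refused whole. The fingers move at their own pace and stop on an object; "grip_force" is the grip in N (left out, the last holds). Time passes only in rows, so rows that repeat a pose let the fingers close. It gives the time, the measured TCP pose, the force and the opening at its end, in the units of the state.
- env.get_obs(): the state, without advancing time (a new reading comes with each control period).
- env.read_camera(name): name is "scene" or "top" or "wrist"; returns (picture, depth): 480x640x3 uint8, red, green, blue; 480x640 float32, m along the optical axis (not along the pixel's ray), 0 where there is no reading.
- env.get_calibration(name): a dict with "K" (3x3 intrinsics, pixels), "camera_from_world" (4x4, takes a point from world to camera coordinates); the wrist camera has in their place "T_tool_cam" (4x4, takes a point from camera to tool coordinates, whose origin is the TCP and whose axes are the tool frame's). Camera axes: x right, y down, z forward; pixel columns grow to the right and rows downward; lengths in m; the calibration is good to about 2 mm. A picture is of the moment at which its call begins: read the wrist's pose just before it. get_calibration takes no time and is no camera call.
- env.sign_off(): hands the job in, once; it reports no verdict.
The state is a dict: "time_s": time; "qpos": joint angles; "joint_velocities": joint speeds; "effort": joint torques, N m; "tool_pos": TCP position; "tool_rot": TCP orientation; "force": force on the tool from outside, world axes, zero at the start; "wrist_torque": the same for the moment, N m; "grip_width": finger opening in m.
Only numpy, scipy, OpenCV 4.12 (cv2) and the standard library are available. Lean on these libraries where they do the work, as an engineer would, in place of code of your own. Each camera call takes 0.05 s, during which the arm holds its last target.

## Working session

There is one attempt and no reset: what is moved stays moved. The work goes in short steps, Python scripts to look and compute and a tool call to move; the robot and the scene stay as the last step left them, time stands still between calls to the robot, and variables do not carry over. Pictures are saved under pics/ and viewed, and the job is handed in when it is done.

Besides the shell and the picture viewer there is one more tool, called after "Emit:" as name([rows], argument=value, ...), one row to a line, values as JSON. carry_out: Moves the arm, as the interface text tells. Its arguments: {"type":"object","properties":{"increments":{"type":"array"},"grip_force":{"type":"number"}},"required":["increments"]}

```bash
mkdir -p pics
python3 - <<'E'
from cell import env
import cv2,numpy as np
o=env.get_obs();print(o)
for n in("scene","top"):
    p,d=env.read_camera(n);cv2.imwrite(f"pics/{n}0.png",p[:,:,::-1]);np.savez(f"pics/{n}0.npz",p=p,d=d)
    c=env.get_calibration(n);print(n,c)
print(env.get_calibration("wrist"))
E
```

```text
{'time_s': 0.0, 'qpos': array([-73.16062088,  18.43722709,  -4.01618145,  83.17474607,
         1.29655668,  78.54031747,  -3.25872231]), 'joint_velocities': array([ 0.0638016 , -0.0385263 , -0.05734785,  0.07400727,  0.17416303,
       -0.11577116,  0.00224819]), 'effort': array([ 5.48675098e-05, -4.91282129e+01, -4.03876947e-01, -3.12531924e+01,
       -6.39395602e-02,  4.35991294e-02,  1.74133506e-04]), 'tool_pos': array([0.17948013, 0.62451211, 0.40368342]), 'tool_rot': array([1.79992931e+02, 1.06958783e-01, 7.39725655e+01]), 'force': array([ 0.50988616,  0.55090669, -0.07201668]), 'wrist_torque': array([ 0.05351819, -0.00629118, -0.01761146]), 'grip_width': 0.08703815848677915}
scene {'K': array([[538.68789111,   0.        , 326.51194817],
       [  0.        , 538.68789111, 249.05113983],
       [  0.        ,   0.        ,   1.        ]]), 'camera_from_world': array([[ 0.78814317,  0.61536899,  0.01230249, -0.42778662],
       [ 0.405601  , -0.50423799, -0.76238565, -0.18678206],
       [-0.4629451 ,  0.60585894, -0.64700601,  1.08098822],
       [ 0.        ,  0.        ,  0.
[... 274 characters left out ...]
      [-0.99721916, -0.01225281, -0.0735106 ,  0.52416306],
       [ 0.07329956,  0.01686461, -0.99716737,  0.88393697],
       [ 0.        ,  0.        ,  0.        ,  1.        ]])}
{'K': array([[394.17347513,   0.        , 325.60048763],
       [  0.        , 394.17347513, 235.51777813],
       [  0.        ,   0.        ,   1.        ]]), 'T_tool_cam': array([[ 9.99999991e-01,  1.11899049e-04, -8.02155589e-05,
        -5.76375625e-04],
       [-8.48585942e-05,  9.59730514e-01,  2.80922289e-01,
        -7.66536220e-02],
       [ 1.08420257e-04, -2.80922280e-01,  9.59730515e-01,
         1.98832007e-02],
       [ 0.00000000e+00,  0.00000000e+00,  0.00000000e+00,
         1.00000000e+00]])}
```

View pics/top0.png

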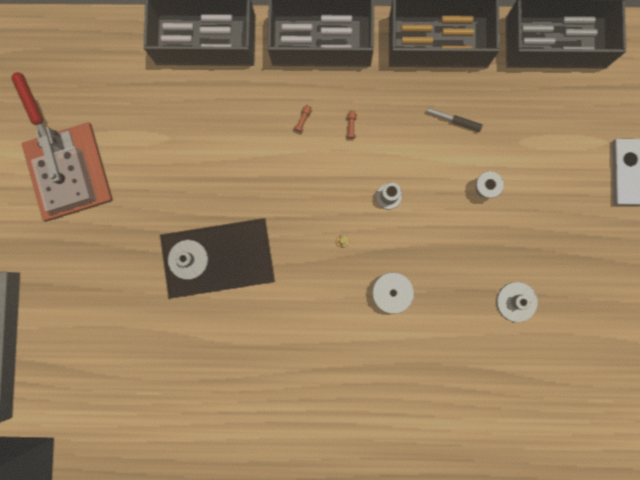

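View pics/scene0.png

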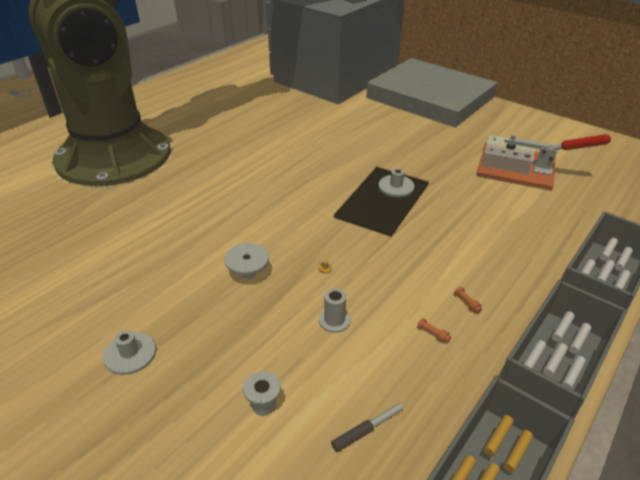

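The top picture shows the tray quad around (161,235)–(274,298), with the packed flange at (187,260). The brim-up flange is at (393,293) and the brim-down one at (517,302). The decoys are at (390,195) and (490,185).

```bash
cat > h.py <<'E'
import numpy as np,cv2
from cell import env
from scipy.optimize import least_squares
def cloud(n,d,T=None):
    c=env.get_calibration(n);K=c["K"]
    v,u=np.mgrid[0:480,0:640]
    P=np.stack([(u-K[0,2])*d/K[0,0],(v-K[1,2])*d/K[1,1],d],-1)
    W=np.linalg.inv(c["camera_from_world"]) if T is None else T
    Q=P@W[:3,:3].T+W[:3,3]; Q[d<=0]=np.nan
    return Q
def px(n,X,Ti=None):
    c=env.get_calibration(n);p=(c["camera_from_world"] if Ti is None else Ti)@np.append(X,1)
    return (c["K"]@p[:3]/p[2])[:2]
def ray(n,u,v,z,T=None):
    c=env.get_calibration(n);W=np.linalg.inv(c["camera_from_world"]) if T is None else T
    r=W[:3,:3]@np.linalg.inv(c["K"])@[u,v,1];return W[:3,3]+r*(z-W[2,3])/r[2]
def hullcircle(xy,R):
    h=cv2.convexHull(xy.astype(np.float32)).reshape(-1,2)
    s=least_squares(lambda q:np.hypot(h[:,0]-q[0],h[:,1]-q[1])-q[2],[*xy.mean(0),R],loss='soft_l1',f_scale=.001)
    return s.x
E
python3 - <<'E'
from h import *
for n in("top","scene"):
    f=np.load(f"pics/{n}0.npz");Q=cloud(n,f["d"])
    t={"pk":(187,260),"bd":(517,302),"bu":(393,293)} if n=="top" else {"pk":(396,187),"bd":(130,352),"bu":(247,260)}
    for k,(u,v) in t.items():
        w=Q[v-45:v+45,u-45:u+45].reshape(-1,3);w=w[~np.isnan(w[:,0])]
        if k=="pk":z=(.0065,.0135)
        elif k=="bd":z=(.003,.011)
        else:z=(.028,.040)
        b=w[(w[:,2]>z[0])&(w[:,2]<z[1])]
        c0=Q[v,u]
        b=b[np.hypot(*(b[:,:2]-np.median(b[:,:2],0)).T)<.045]
        print(n,k,len(b),hullcircle(b[:,:2],.033).round(4),"z",np.median(b[:,2]).round(4))
        tp=w[(w[:,2]>z[0]+.015)]
        if len(tp): print("   top",tp[:,2].max().round(4),np.median(tp[:,:2],0).round(4))
    bench=Q[330:400,200:500] if n=="top" else Q[100:300,150:230]
    print("bench z",np.nanmedian(bench[...,2]))
for u,v in[(161,235),(266,219),(274,283),(169,298)]:print(ray("top",u,v,.008).round(4))
for u,v in [(381,168),(428,184),(391,233),(336,211)]:print(ray("scene",u,v,.008).round(4))
E
```

```text
top pk 1024 [0.4979 0.2574 0.0405] z 0.0092
   top 0.0414 [0.5058 0.2542]
top bd 1021 [ 0.4439 -0.2827  0.043 ] z 0.006
   top 0.0383 [ 0.4429 -0.2865]
top bu 1325 [ 0.4549 -0.0819  0.0325] z 0.034
bench z 5.8939152829173835e-05
scene pk 494 [0.5166 0.2449 0.0428] z 0.0098
   top 0.0404 [0.5079 0.2509]
scene bd 1284 [ 0.4518 -0.2932  0.0405] z 0.0065
   top 0.0363 [ 0.4482 -0.2897]
scene bu 1117 [ 0.4548 -0.0815  0.0331] z 0.0347
bench z 0.0009126759709533472
[0.5455 0.3025 0.008 ]
[0.5744 0.1275 0.008 ]
[0.4681 0.112  0.008 ]
[0.441  0.2855 0.008 ]
[0.4497 0.2906 0.008 ]
[0.5488 0.2992 0.008 ]
[0.5746 0.1322 0.008 ]
[0.4668 0.1239 0.008 ]
```

Run:
```python
from h import *
for n in("top","scene"):
    f=np.load(f"pics/{n}0.npz");Q=cloud(n,f["d"]);p=f["p"].astype(int)
    hsv=cv2.cvtColor(f["p"],cv2.COLOR_RGB2HSV)
    m=(hsv[...,1]<45)&(hsv[...,2]>85)
    t={"pk":(187,260,.009),"bd":(517,302,.006),"bu":(393,293,.034)} if n=="top" else {"pk":(396,187,.009),"bd":(130,352,.006),"bu":(247,260,.034)}
    for k,(u,v,z) in t.items():
        mm=np.zeros_like(m);mm[v-40:v+40,u-40:u+40]=m[v-40:v+40,u-40:u+40]
        mm&=(Q[...,2]<z+.003)&(Q[...,2]>z-.0025)
        nn,l,s,_=cv2.connectedComponentsWithStats(mm.astype(np.uint8));i=1+s[1:,4].argmax()
        vv,uu=np.nonzero(l==i)
        X=np.array([ray(n,a,b,z)[:2] for a,b in zip(uu,vv)])
        nk=Q[v-40:v+40,u-40:u+40].reshape(-1,3);nk=nk[(nk[:,2]>z+.0255)&(nk[:,2]<z+.032)]
        print(n,k,len(X),hullcircle(X,.033).round(4), "necktop",len(nk), hullcircle(nk[:,:2],.012).round(4) if len(nk)>8 else '')
```

```text
top pk 910 [0.5058 0.2558 0.0324] necktop 163 [0.5057 0.2557 0.0114]
top bd 891 [ 0.4431 -0.2876  0.032 ] necktop 161 [ 0.443  -0.2884  0.0114]
top bu 1161 [ 0.455  -0.0814  0.032 ] necktop 0 Traceback (most recent call last):
  File "<stdin>", line 12, in <module>
  File "h.py", line 15, in ray
    c=env.get_calibration(n);W=np.linalg.inv(c["camera_from_world"]) if T is None else T
ValueError: time passes only in moves, steps and waits
```

Emit:
carry_out([
  [0.03, -0.038, 0, -6, -1],
  [0.06, -0.075, 0, -12, -1],
  [0.09, -0.113, 0, -18, -1],
  [0.12, -0.151, 0, -24, -1],
  [0.15, -0.189, 0, -30, -1],
  [0.18, -0.226, 0, -36, -1],
  [0.21, -0.264, 0, -42, -1],
  [0.24, -0.302, 0, -48, -1],
  [0.27, -0.34, 0, -54, -1],
  [0.3, -0.377, 0, -60, -1],
  [0.33, -0.415, 0, -64.6, -1],
  [0.33, -0.415, 0, -64.6, -1],
  [0.33, -0.415, 0, -64.6, -1],
  [0.33, -0.415, 0, -64.6, -1],
])

```text
time_s: 1.5
tool_pos: [0.5087, 0.2111, 0.4043]
tool_rot: [-180.0, 0.1, 9.5]
force: [0.3, 1.0, -0.0]
grip_width: 0.0872
```

```bash
cat >> h.py <<'E'
from scipy.spatial.transform import Rotation
def wT(o):
    T=np.eye(4);T[:3,:3]=Rotation.from_euler('xyz',o["tool_rot"],degrees=True).as_matrix();T[:3,3]=o["tool_pos"]
    return T
def look(name):
    o=env.get_obs();p,d=env.read_camera("wrist");c=env.get_calibration("wrist")
    cv2.imwrite(f"pics/{name}.png",p[:,:,::-1]);T=wT(o)@c["T_tool_cam"]
    np.savez(f"pics/{name}.npz",p=p,d=d,T=T,K=c["K"]);return o,p,d,T,c["K"]
def plane(uv,z,T,K):
    uv=np.atleast_2d(uv).astype(float);r=np.c_[uv,np.ones(len(uv))]@np.linalg.inv(K).T@T[:3,:3].T
    return T[:3,3]+r*((z-T[2,3])/r[:,2])[:,None]
E
python3 - <<'E'
from h import *
o,*_=look("w1");print(o["time_s"],o["tool_pos"],o["tool_rot"],o["grip_width"])
E
```

```text
1.5 [0.50873771 0.21105293 0.40434988] [-1.79970166e+02  6.04844094e-02  9.50527385e+00] 0.08715195095907596
```

View pics/w1.png

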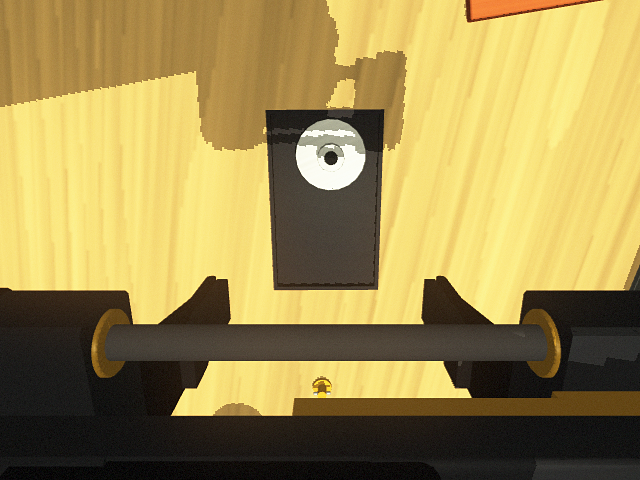

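The wrist view shows the tray with corners near (267,110), (383,110), (378,289) and (275,289), and the packed flange's brim centred near (330,154).

Run:
```python
from h import *
f=np.load("pics/w1.npz");T,K,d=f["T"],f["K"],f["d"]
C=plane([(267,110),(383,110),(378,289),(275,289)],.008,T,K);print(C.round(4))
c=C.mean(0);ey=(C[0]+C[1]-C[2]-C[3])[:2];yaw=np.degrees(np.arctan2(-ey[0],ey[1]));print("tray",c.round(4),yaw,np.linalg.norm(ey)/2,np.linalg.norm(C[0]-C[1]),np.linalg.norm(C[3]-C[2]))
Q=cloud("top",0*d+1) if 0 else None
v,u=np.mgrid[0:480,0:640]
P=np.stack([(u-K[0,2])*d/K[0,0],(v-K[1,2])*d/K[1,1],d],-1)@T[:3,:3].T+T[:3,3]
R=np.s_[100:210,280:380]
w=P[R].reshape(-1,3)
b=f["p"].astype(int)[R].min(-1).reshape(-1)
m=(w[:,2]>.0065)&(w[:,2]<.013)&(b>90)
X=w[m];print("brim z",np.median(X[:,2]),hullcircle(X[:,:2],.033).round(4))
n=w[(w[:,2]>.033)&(w[:,2]<.042)];print("neck",n[:,2].mean(),hullcircle(n[:,:2],.012).round(4))
```

```text
[[0.4418 0.2865 0.008 ]
 [0.546  0.3039 0.008 ]
 [0.5772 0.13   0.008 ]
 [0.4719 0.1123 0.008 ]]
tray [0.5092 0.2082 0.008 ] 9.98945846583858 0.1767639284872881 0.10560923081099144 0.10671007257461891
brim z 0.009155075470327456 [0.5052 0.2563 0.0325]
neck 0.03721950615909658 [0.5051 0.2564 0.0116]
```

Emit:
carry_out([
  [-0.006, -0.045, 0, 0, -1],
  [-0.012, -0.09, 0, 0, -1],
  [-0.018, -0.135, 0, 0, -1],
  [-0.024, -0.18, 0, 0, -1],
  [-0.03, -0.225, 0, 0, -1],
  [-0.036, -0.27, 0, 0, -1],
  [-0.042, -0.315, 0, 0, -1],
  [-0.048, -0.36, 0, 0, -1],
  [-0.054, -0.405, 0, 0, -1],
  [-0.06, -0.45, 0, 0, -1],
  [-0.066, -0.49, 0, 0, -1],
  [-0.067, -0.498, 0, 0, -1],
  [-0.067, -0.498, 0, 0, -1],
  [-0.067, -0.498, 0, 0, -1],
  [-0.067, -0.498, 0, 0, -1],
])

```text
time_s: 3.05
tool_pos: [0.4436, -0.286, 0.4046]
tool_rot: [-179.9, -0.0, 9.6]
force: [0.7, -0.0, 0.7]
grip_width: 0.0871
```

```bash
cat >> h.py <<'E'
def wcloud(d,T,K):
    v,u=np.mgrid[0:480,0:640]
    return np.stack([(u-K[0,2])*d/K[0,0],(v-K[1,2])*d/K[1,1],d],-1)@T[:3,:3].T+T[:3,3]
def near(P,xy,r,z0,z1):
    w=P.reshape(-1,3);return w[(np.hypot(w[:,0]-xy[0],w[:,1]-xy[1])<r)&(w[:,2]>z0)&(w[:,2]<z1)]
E
python3 - <<'E'
from h import *
o,p,d,T,K=look("w2");print(o["time_s"],o["tool_pos"],o["tool_rot"])
P=wcloud(d,T,K)
b=near(P,(.443,-.288),.05,.004,.009);print(len(b),hullcircle(b[:,:2],.033))
n=near(P,(.443,-.288),.05,.03,.039);print(len(n),n[:,2].mean(),hullcircle(n[:,:2],.012))
E
```

```text
3.05 [ 0.44356691 -0.28599529  0.40456157] [-1.79938425e+02 -1.32729694e-02  9.60768246e+00]
2807 [ 0.44280033 -0.28873292  0.03259064]
520 0.03416513436379853 [ 0.44272422 -0.28857905  0.01158526]
```

View pics/w2.png

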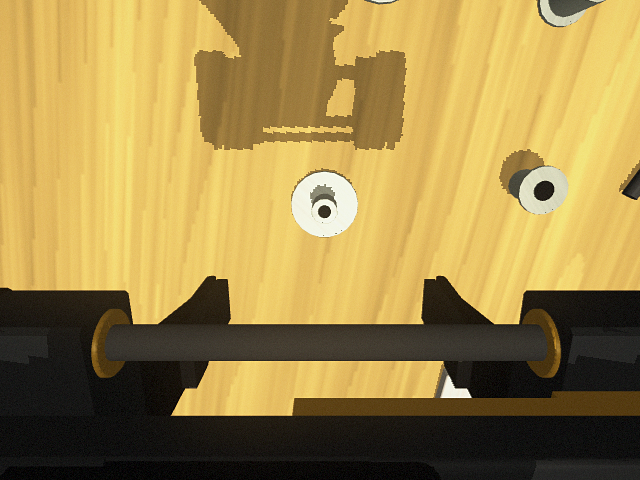

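The target flange is at pixel (324,205), at (0.4427, -0.2887), and both of its radii match the given sizes. I'm lowering now.

Emit:
carry_out([
  [-0.001, -0.0025, -0.04, 0, -1],
  [-0.001, -0.0025, -0.08, 0, -1],
  [-0.001, -0.0025, -0.12, 0, -1],
  [-0.001, -0.0025, -0.15, 0, -1],
  [-0.001, -0.0025, -0.175, 0, -1],
  [-0.001, -0.0025, -0.195, 0, -1],
  [-0.001, -0.0025, -0.208, 0, -1],
  [-0.001, -0.0025, -0.213, 0, -1],
  [-0.001, -0.0025, -0.213, 0, -1],
  [-0.001, -0.0025, -0.213, 0, -1],
  [-0.001, -0.0025, -0.213, 0, -1],
])

```text
time_s: 4.2
tool_pos: [0.442, -0.291, 0.1928]
tool_rot: [180.0, -0.1, 9.4]
force: [-0.3, 0.0, 0.2]
grip_width: 0.0866
```

Emit:
carry_out([
  [0, 0.0015, -0.0015, 0, -1],
  [0, 0.0015, -0.0015, 0, 0.3],
  [0, 0.0015, -0.0015, 0, 1],
  [0, 0.0015, -0.0015, 0, 1],
  [0, 0.0015, -0.0015, 0, 1],
  [0, 0.0015, -0.0015, 0, 1],
  [0, 0.0015, -0.0015, 0, 1],
  [0, 0.0015, -0.0015, 0, 1],
  [0, 0.0015, -0.0015, 0, 1],
  [0, 0.0015, -0.0015, 0, 1],
], grip_force=40)

```text
time_s: 5.2
tool_pos: [0.4416, -0.2893, 0.1903]
tool_rot: [180.0, -0.0, 9.4]
force: [0.8, 0.2, -1.5]
grip_width: 0.023
```

Emit:
carry_out([
  [0, 0, 0.015, 0, 1],
  [0, 0, 0.04, 0, 1],
  [0, 0, 0.07, 0, 1],
  [0, 0, 0.1, 0, 1],
  [0.005, 0.025, 0.12, 0, 1],
  [0.012, 0.06, 0.12, 0, 1],
  [0.019, 0.1, 0.12, 0, 1],
  [0.026, 0.14, 0.12, 0, 1],
  [0.033, 0.18, 0.12, 0, 1],
  [0.04, 0.22, 0.12, 0, 1],
  [0.047, 0.26, 0.12, 0, 1],
  [0.054, 0.3, 0.12, 0, 1],
  [0.06, 0.34, 0.12, 0, 1],
  [0.065, 0.38, 0.12, 0, 1],
  [0.07, 0.42, 0.12, 0, 1],
  [0.0737, 0.45, 0.12, 0, 1],
  [0.0757, 0.468, 0.12, 0, 1],
  [0.0757, 0.475, 0.12, 0, 1],
  [0.0757, 0.475, 0.12, 0, 1],
  [0.0757, 0.475, 0.12, 0, 1],
])

```text
time_s: 7.2
tool_pos: [0.5174, 0.1837, 0.3104]
tool_rot: [179.9, 0.0, 9.2]
force: [0.0, -0.4, -1.7]
grip_width: 0.023
```

Run:
```python
from h import *
o,p,d,T,K=look("w3");print(o["time_s"],o["tool_pos"],o["tool_rot"],o["grip_width"],o["force"])
P=wcloud(d,T,K)
b=near(P,(.517,.186),.05,.10,.135);print(len(b))
if len(b)>10: print(np.percentile(b[:,2],[1,50,99]),hullcircle(b[:,:2],.033), b.min(0),b.max(0))
n=near(P,(.505,.256),.05,.033,.042);print(len(n),hullcircle(n[:,:2],.012))
```

```text
7.2 [0.51739437 0.18366632 0.31040528] [1.79939647e+02 1.04735461e-02 9.22866927e+00] 0.0229937078120096 [ 0.03156605 -0.39624872 -1.6650963 ]
7364
[0.12232013 0.12627286 0.13424028] [0.51719678 0.18433687 0.0324171 ] [0.48449616 0.17051726 0.12002047] [0.54927604 0.21654662 0.1349999 ]
1164 [0.50515983 0.25634046 0.01165808]
```

View pics/w3.png

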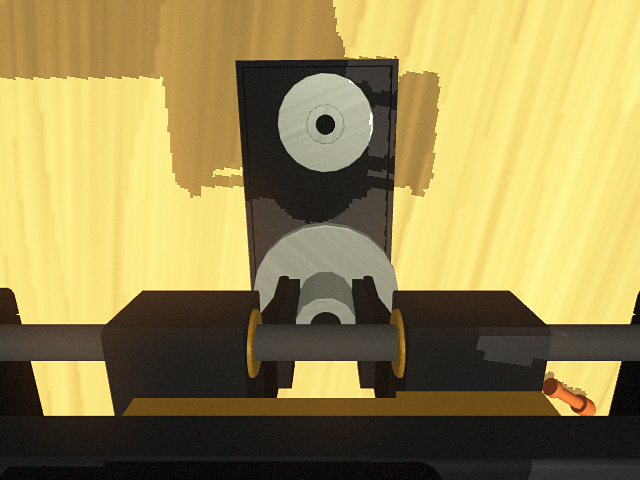

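The held flange is level at about (0.517, 0.184), and the packed one at (0.5052, 0.2563). I'm lowering with a +1.5 mm y trim.

Emit:
carry_out([
  [0, 0.0015, -0.025, 0, 1],
  [0, 0.0015, -0.05, 0, 1],
  [0, 0.0015, -0.075, 0, 1],
  [0, 0.0015, -0.095, 0, 1],
  [0, 0.0015, -0.105, 0, 1],
  [0, 0.0015, -0.11, 0, 1],
  [0, 0.0015, -0.112, 0, 1],
  [0, 0.0015, -0.114, 0, 1],
  [0, 0.0015, -0.115, 0, 1],
  [0, 0.0015, -0.115, 0, 1],
  [0, 0.0015, -0.115, 0, 1],
])

```text
time_s: 8.35
tool_pos: [0.5174, 0.1873, 0.1957]
tool_rot: [-180.0, -0.0, 9.4]
force: [0.1, -0.3, -0.9]
grip_width: 0.023
```

Emit:
carry_out([
  [0, 0, -0.001, 0, 1],
  [0, 0, -0.002, 0, 1],
  [0, 0, -0.0025, 0, 1],
  [0, 0, -0.003, 0, 1],
  [0, 0, -0.003, 0, 1],
  [0, 0, -0.003, 0, 1],
])

```text
time_s: 8.95
tool_pos: [0.5173, 0.1872, 0.1932]
tool_rot: [-180.0, 0.0, 9.4]
force: [-2.0, -0.4, 7.1]
grip_width: 0.0229
```

The force shows floor contact, about 7 N upward. Releasing.

Emit:
carry_out([
  [0, 0, -0.003, 0, 0.4],
  [0, 0, -0.003, 0, 0.2],
  [0, 0, -0.003, 0, 0],
  [0, 0, -0.003, 0, -0.1],
  [0, 0, -0.003, 0, -0.1],
  [0, 0, -0.003, 0, -0.1],
  [0, 0, -0.003, 0, -0.1],
  [0, 0, 0.01, 0, -0.1],
  [0, 0, 0.03, 0, -0.1],
  [0, 0, 0.06, 0, -0.1],
  [0, 0, 0.1, 0, -0.1],
  [0, 0, 0.15, 0, -1],
  [0, 0, 0.2, 0, -1],
  [0, 0, 0.2, 0, -1],
  [0, 0, 0.2, 0, -1],
])

```text
time_s: 10.45
tool_pos: [0.5173, 0.1871, 0.3941]
tool_rot: [-179.9, -0.2, 9.4]
force: [0.7, -1.2, 0.8]
grip_width: 0.0722
```

Run:
```python
from h import *
o,p,d,T,K=look("w4");print(o["time_s"],o["tool_pos"],o["tool_rot"],o["grip_width"],o["force"])
P=wcloud(d,T,K)
A=[]
for c in((.5173,.186),(.505,.256)):
    n=near(P,c,.03,.033,.042);q=hullcircle(n[:,:2],.012);A.append(q[:2]);print(len(n),n[:,2].mean(),q)
    b=near(P,c,.04,.005,.0125);print("brim z",np.percentile(b[:,2],[5,50,95]))
print(np.linalg.norm(A[0]-A[1]),np.mean(A,0))
```

```text
10.45 [0.51727391 0.18706091 0.39405831] [-1.79912498e+02 -1.53664625e-01  9.36858448e+00] 0.07218363253307329 [ 0.66541172 -1.20848809  0.75021948]
559 0.03715623187280566 [0.51719673 0.18779456 0.01154466]
brim z [0.00779001 0.00915353 0.01041539]
652 0.03724249000320838 [0.50531443 0.25626753 0.01158514]
brim z [0.00774322 0.00911189 0.01041304]
0.0694963032422229 [0.51125558 0.22203105]
```

View pics/w4.png

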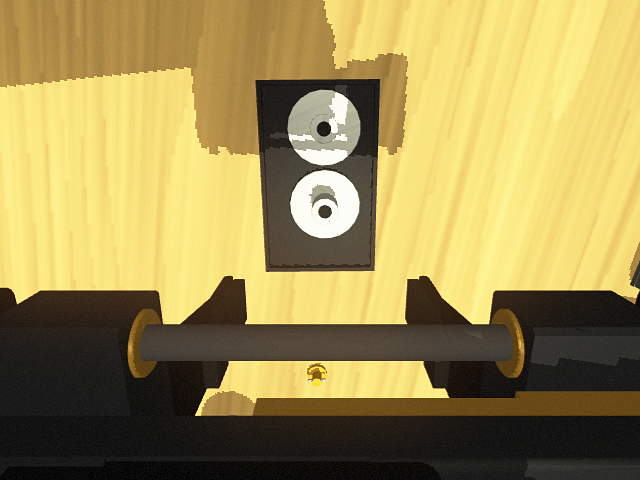

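Both flanges stand flat, brims at pixels (324,128) and (325,204), with centres 69.5 mm apart. Next is the brim-up flange.

Emit:
carry_out([
  [-0.009, -0.04, 0, 0, -1],
  [-0.018, -0.08, 0, 0, -1],
  [-0.027, -0.12, 0, 0, -1],
  [-0.036, -0.16, 0, 0, -1],
  [-0.046, -0.2, 0, 0, -1],
  [-0.055, -0.235, 0, 0, -1],
  [-0.06, -0.26, 0, 0, -1],
  [-0.0625, -0.269, 0, 0, -1],
  [-0.0625, -0.269, 0, 0, -1],
  [-0.0625, -0.269, 0, 0, -1],
  [-0.0625, -0.269, 0, 0, -1],
])

```text
time_s: 11.6
tool_pos: [0.455, -0.0799, 0.3919]
tool_rot: [180.0, 0.1, 9.5]
force: [0.4, 0.4, -0.2]
grip_width: 0.0868
```

Run:
```python
from h import *
o,p,d,T,K=look("w5");print(o["time_s"],o["tool_pos"],o["tool_rot"],o["grip_width"],o["force"])
P=wcloud(d,T,K)
b=near(P,(.455,-.0815),.05,.030,.039);print(len(b),np.percentile(b[:,2],[5,50,95]),hullcircle(b[:,:2],.033))
```

```text
11.6 [ 0.45503429 -0.07992997  0.39187726] [1.79987883e+02 5.05205988e-02 9.53188608e+00] 0.0867520575967289 [ 0.38532443  0.40420728 -0.15583798]
4261 [0.03292805 0.03417938 0.03535933] [ 0.45472375 -0.08191735  0.03269242]
```

View pics/w5.png

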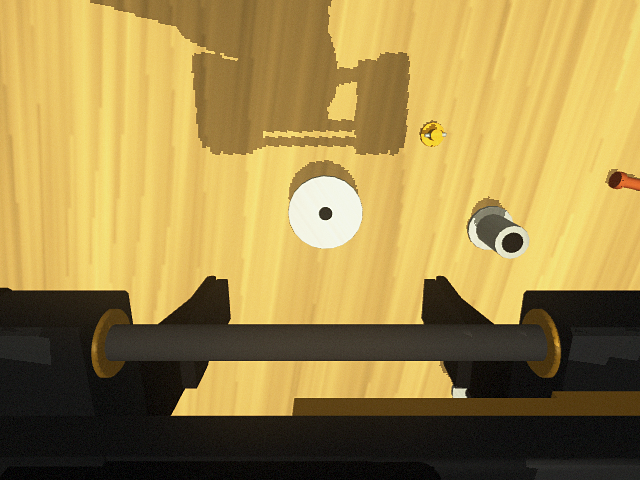

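The brim-up flange is at pixel (325,212), at (0.4547, -0.0818), brim top 34 mm. The reading matches the plan.

Emit:
carry_out([
  [-0.0005, 0, -0.04, 0, -1],
  [-0.0005, 0, -0.08, 0, -1],
  [-0.0005, 0, -0.115, 0, -1],
  [-0.0005, 0, -0.145, 0, -1],
  [-0.0005, 0, -0.165, 0, -1],
  [-0.0005, 0, -0.18, 0, -1],
  [-0.0005, 0, -0.19, 0, -1],
  [-0.0005, 0, -0.197, 0, -1],
  [-0.0005, 0, -0.197, 0, -1],
  [-0.0005, 0, -0.197, 0, -1],
  [-0.0005, 0, -0.197, 0, -1],
])

```text
time_s: 12.75
tool_pos: [0.4547, -0.0818, 0.196]
tool_rot: [-180.0, -0.1, 9.4]
force: [0.1, 0.2, 0.2]
grip_width: 0.0872
```

Emit:
carry_out([
  [0, 0, 0, 0, -0.6],
  [0, 0, 0, 0, -0.5],
  [0, 0, 0, 0, 0],
  [0, 0, 0, 0, 1],
  [0, 0, 0, 0, 1],
  [0, 0, 0, 0, 1],
  [0, 0, 0, 0, 1],
  [0, 0, 0, 0, 1],
], grip_force=40)

```text
time_s: 13.55
tool_pos: [0.4544, -0.0817, 0.1955]
tool_rot: [-180.0, -0.0, 9.4]
force: [0.6, 0.5, 2.9]
grip_width: 0.0649
```

Emit:
carry_out([
  [0, 0, 0.01, 0, 1],
  [0, 0, 0.03, 0, 1],
  [0, 0, 0.06, 0, 1],
  [0, 0, 0.09, 0, 1],
  [0.003, 0.015, 0.11, 0, 1],
  [0.008, 0.045, 0.12, 0, 1],
  [0.014, 0.08, 0.12, 0, 1],
  [0.021, 0.115, 0.12, 0, 1],
  [0.028, 0.15, 0.12, 0, 1],
  [0.035, 0.185, 0.12, 0, 1],
  [0.042, 0.22, 0.12, 0, 1],
  [0.048, 0.25, 0.12, 0, 1],
  [0.052, 0.275, 0.12, 0, 1],
  [0.055, 0.292, 0.12, 0, 1],
  [0.0565, 0.302, 0.12, 0, 1],
  [0.0565, 0.3035, 0.12, 0, 1],
  [0.0565, 0.3035, 0.12, 0, 1],
  [0.0565, 0.3035, 0.12, 0, 1],
])

```text
time_s: 15.35
tool_pos: [0.5109, 0.2201, 0.3153]
tool_rot: [180.0, 0.0, 9.2]
force: [0.2, -0.4, -1.7]
grip_width: 0.0647
```

Run:
```python
from h import *
o,p,d,T,K=look("w6");print(o["time_s"],o["tool_pos"],o["tool_rot"],o["grip_width"],o["force"])
P=wcloud(d,T,K)
b=near(P,(.511,.222),.045,.144,.162);print(len(b))
if len(b)>10:
    print(np.percentile(b[:,2],[5,50,95]),b.min(0),b.max(0),hullcircle(b[:,:2],.033))
    A=np.c_[b[:,:2]-b[:,:2].mean(0),np.ones(len(b))];print(np.linalg.lstsq(A,b[:,2],rcond=None)[0])
p,d=env.read_camera("scene");cv2.imwrite("pics/s6.png",p[:,:,::-1])
```

```text
15.35 [0.51090694 0.22008741 0.31533597] [1.79966826e+02 1.17082103e-02 9.24312971e+00] 0.06469213158611746 [ 0.2392846  -0.35027076 -1.69730045]
15105
[0.15221031 0.15397874 0.15536817] [0.46781808 0.18658976 0.14400587] [0.55151279 0.25273725 0.16198809] [0.51095621 0.21972735 0.03320038]
[ 0.00137264 -0.00762988  0.15394422]
```

View pics/w6.png

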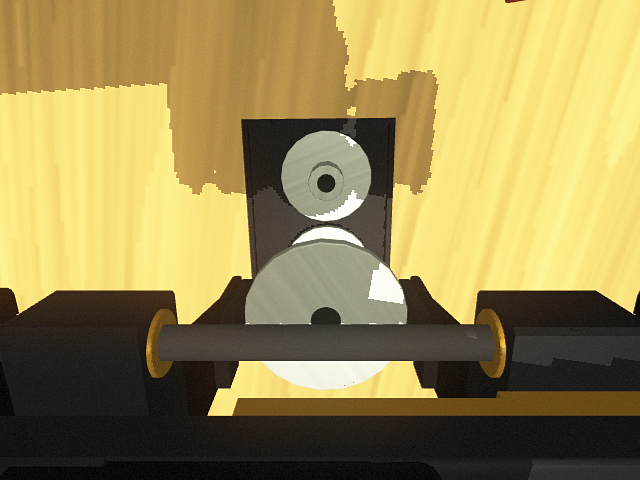

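View pics/s6.png

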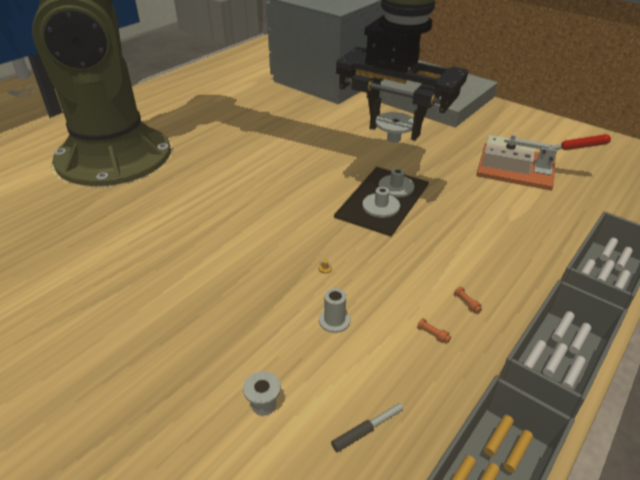

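The flange hangs level (0.4°), its brim centre near pixel (325,315), and it sits within 2 mm of the gap's middle. Lowering.

Emit:
carry_out([
  [0, 0.0005, -0.02, 0, 1],
  [0, 0.0005, -0.04, 0, 1],
  [0, 0.0005, -0.06, 0, 1],
  [0, 0.0005, -0.075, 0, 1],
  [0, 0.0005, -0.088, 0, 1],
  [0, 0.0005, -0.097, 0, 1],
  [0, 0.0005, -0.103, 0, 1],
  [0, 0.0005, -0.107, 0, 1],
  [0, 0.0005, -0.109, 0, 1],
  [0, 0.0005, -0.109, 0, 1],
  [0, 0.0005, -0.109, 0, 1],
])

```text
time_s: 16.55
tool_pos: [0.5109, 0.2223, 0.2067]
tool_rot: [-180.0, -0.0, 9.4]
force: [-0.5, -0.1, -1.6]
grip_width: 0.0643
```

Emit:
carry_out([
  [0, 0, -0.001, 0, 1],
  [0, 0, -0.0015, 0, 1],
  [0, 0, -0.002, 0, 1],
  [0, 0, -0.0025, 0, 1],
  [0, 0, -0.0025, 0, 1],
  [0, 0, -0.0025, 0, 1],
])

```text
time_s: 17.15
tool_pos: [0.5108, 0.2222, 0.2044]
tool_rot: [-180.0, -0.0, 9.4]
force: [-2.6, -1.4, 6.0]
grip_width: 0.0643
```

Contact is at the expected height, about 6 N upward. Releasing and rising.

Emit:
carry_out([
  [0, 0, -0.0025, 0, -0.5],
  [0, 0, -0.0025, 0, -0.6],
  [0, 0, -0.0025, 0, -0.8],
  [0, 0, -0.0025, 0, -1],
  [0, 0, -0.0025, 0, -1],
  [0, 0, -0.0025, 0, -1],
  [0, 0, -0.0025, 0, -1],
  [0, 0, 0.008, 0, -1],
  [0, 0, 0.025, 0, -1],
  [0, 0, 0.05, 0, -1],
  [0, 0, 0.09, 0, -1],
  [0, 0, 0.13, 0, -1],
  [0, -0.03, 0.17, 0, -1],
  [0, -0.03, 0.19, 0, -1],
  [0, -0.03, 0.19, 0, -1],
  [0, -0.03, 0.19, 0, -1],
])

```text
time_s: 18.75
tool_pos: [0.5105, 0.1923, 0.3942]
tool_rot: [-179.9, -0.0, 9.4]
force: [0.5, 0.2, -0.3]
grip_width: 0.0869
```

Run:
```python
from h import *
o,p,d,T,K=look("w7");print(o["time_s"],o["tool_pos"],o["grip_width"],o["force"])
P=wcloud(d,T,K)
b=near(P,(.511,.222),.045,.040,.047);print(len(b),np.percentile(b[:,2],[5,50,95]),hullcircle(b[:,:2],.033))
A=np.c_[b[:,:2]-b[:,:2].mean(0),np.ones(len(b))];print(np.linalg.lstsq(A,b[:,2],rcond=None)[0])
for c in((.5172,.1878),(.5053,.2563)):
    q=near(P,c,.045,.005,.0125);print("lower brim",len(q),np.percentile(q[:,2],[5,50,95]))
p,d=env.read_camera("scene");cv2.imwrite("pics/s7.png",p[100:260,270:490,::-1].repeat(3,0).repeat(3,1))
```

```text
18.75 [0.51053833 0.19233248 0.39417316] 0.08689040705275915 [ 0.50740239  0.23473213 -0.27378728]
4728 [0.04193241 0.04318957 0.04439934] [0.51093819 0.22187561 0.03268287]
[0.00029158 0.00013318 0.04318008]
lower brim 1452 [0.00784072 0.00918924 0.01041729]
lower brim 2736 [0.00757007 0.00904642 0.01035516]
```

View pics/w7.png

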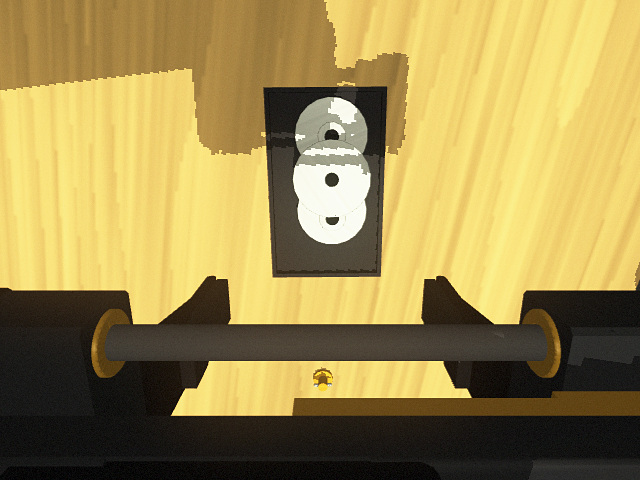

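View pics/s7.png

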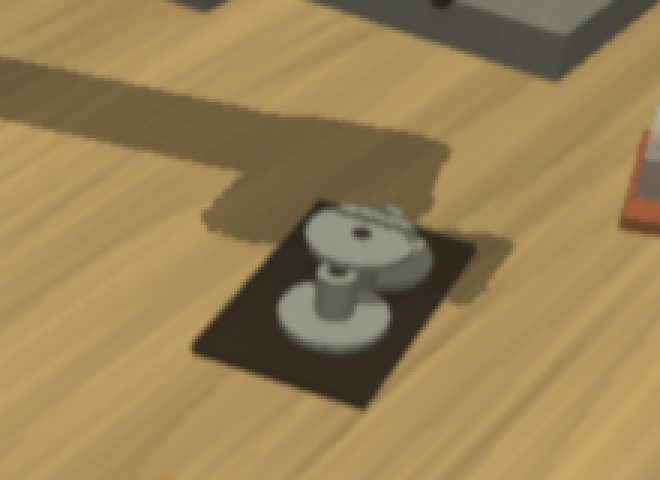

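The top brim is level at 43.2 mm (43 expected), tilt under 0.1°, centred at pixel (331,180) between the other two. Both lower brims are flat at 9 mm. The gripper is clear, so I'm handing the job in.

Run:
```python
from cell import env
print(env.sign_off())
```

```text
the job is handed in; nothing more can be done
None
```

I packed both flanges in the tray and handed the job in at about 19 s of the 56 s allowed. The sign-off gives no verdict, so the results below rest on my own last measurements.

- **Brim-down flange:** I gripped it by the neck, set it down until it touched the tray floor (about 7 N), and released it. Its centre measured 69.5 mm from the packed flange's, so the brims are about 3.5 mm apart. Both lower brims lie flat, with their tops at 9 mm.
- **Brim-up flange:** I gripped it by the brim and lowered it between the two necks until it touched (about 6 N). Its brim top measured 43.2 mm against 43 mm expected, with a tilt under 0.1°. Its centre is about 35 mm from each of the other two, under the 46 mm limit.
- **Gripper:** it was open and well clear of everything when I handed in.

No final check failed. Along the way, the measured tool position differed from the commanded one by up to about 2.5 mm. One early fit of the brims from depth alone was off, and I redid it using image masks and the wrist camera.

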